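# Check-weigh the tall carton from the stock rack

## Task

Swing the rack's wire keeper bail up past upright so that it leans back clear of the wells, then lift the tall carton (the one flush with the rim) straight up out of its well, keeping it upright. Stand it gently, upright, on the free part of the parcel scale's plate beside the flat carton, let go, and leave the bail raised and the other cartons and everything else undisturbed.

Things in the scene. Friction and masses are not known exactly. Their poses are not given: they have to be found in the camera images.
- rack: Grey rack fixed to the table, 116 (x) x 188 (y) x 123 mm high; x from its front (towards the robot) to its back; origin: centre of its underside. Four wells at x = 0, y = -67.5, -22.5, 22.5, 67.5 mm, floor at z = 8 mm, 37 mm wide in y all the way down. In x each is 100 mm long down to 50 mm below the rim (finger room before and behind the carton), then a snug pocket 39 mm long, 65 mm deep.
- tall_carton: The wanted white carton, upright, rigid, 36 (x) x 34 (y) x 115 mm tall, 0.13 to 0.25 kg. It stands in any one of the four wells, square with the rack, 1.5 mm of play all round, its top flush with the rim (no other is that high). Fingers fit only vertically, before and behind it in the rack's x. Origin: centre of its underside.
- bail (a joint): Steel-wire keeper bail hinged at the back of the rack's top, angle in rad: 0 = folded level over the wells, grows as its front swings up and back, 1.57 = upright, 1.9 = stop, leaning back. It starts at 0 to 0.3. The hinge is stiff: the bail stays where it is left (1 to 2 N at the front bar moves it).
- bail_bar (a point): Middle of the bail's round front bar, 8 mm thick, 214 mm long parallel to the rack's y, 170 mm from the hinge axis. Folded, it hangs 40 mm in front of the rack's front face, 133 mm above the table, free below for a finger. Side wires at its ends (rack y = +-107 mm) run to the hinge; a second, parallel bar 72 mm from the hinge lies 6 mm above the tall carton's top.
- bail_pivot (a point): Middle of the bail's hinge axis, which is parallel to the rack's y; at x = 72 mm, z = 133 mm in the rack's frame. Axes as the rack's.
- scale: Parcel scale fixed to the table, left or right of the rack (its plate does not sink). Flat steel plate 220 (x) x 180 (y) mm, top 50 mm above the underside, centred on the origin. A display block 30 mm high lies beyond its far edge (x = 113 to 143 mm). Origin: centre of its underside.
- flat_carton: White carton of the same order, lying flat on the near half of the scale's plate (scale x about -60 mm), 75 (x) x 150 (y) x 35 mm. The far half of the plate is free. To be left where it is. Origin: centre of its underside.
- mid_carton: White carton 36 x 34 x 80 mm tall, sunk in another well. Stays there. Origin: centre of its underside.
- short_carton_a: White carton 36 x 34 x 60 mm tall, sunk in another well. Stays there. Origin: centre of its underside.
- short_carton_b: White carton 36 x 34 x 60 mm tall, sunk in another well. Stays there. Origin: centre of its underside.
- printer: Black label printer fixed to the table on the other side of the rack from the scale, 180 (x) x 160 (y) x 128 mm high. An obstacle only. Origin: centre of its underside.
- tape_roll: Bystander: roll of packing tape lying flat, 96 mm across, 48 mm high. Origin: centre of its underside.
- marker: Bystander: marker pen lying flat, 130 mm long, along its x. Origin: centre of its underside.
- scanner: Bystander: hand-held scanner lying on the table, about 145 x 45 x 35 mm, long along its x. Origin: centre of its underside.
- spray: Bystander: white bottle, 60 mm across, 170 mm tall. Origin: centre of its underside.
- pen_cup: Bystander: empty metal cup, 70 mm across, 90 mm tall. Origin: centre of its underside.
- product_stack: Bystander: block of shrink-wrapped boxes, 70 (x) x 160 (y) x 60 mm. Origin: centre of its underside.
There are look-alikes about, which are no part of the job. Leave any yellow look-alike of the tall_carton alone.

How it is judged:
By the outcome, as a careful person would: the job done as asked, in the order asked, and still so for the second after the job is handed in, with the robot touching nothing.
It also fails if it takes over 59 s, if anything falls off the work surface, if the arm or the gripper's body presses on something with over 40 N, if the wrist force passes 120 N, or if a joint passes its speed limit or range.

## Robot

A 6-joint arm with a two-finger parallel gripper is mounted at the origin on the work surface. World frame = base frame: x ahead of the robot, y to its left, z up, the work surface at z = 0. Lengths are in m, angles in rad, forces in N, time in s.
With the tool pointing down it reaches from about 0.3 to 0.875 m from the base axis. Payload 6.4 kg.
Tool frame: the origin (TCP) lies midway between the tips of the shut fingers; the grasp point (between the pads) lies 19 mm behind it (ctrl.tcp_to_grasp is the distance from the TCP to the grasp point, in m); z points along the fingers, y is the direction in which the jaws open and shut (so a half turn about z gives the same grasp; the last joint's range is limited). The gripper opens to 85 mm and grips with 20 to 120 N. Pads are 22 mm wide; open, the fingers measure 114 mm over their backs; the gripper's body (76 mm by 85 mm) begins 54 mm behind the grasp point. The pads swing forward as they close: fully open they stand 13 mm farther back than shut.
Start: joints at [0.948, 0.181, 1.607, -0, 1.354, -0.206], TCP at [0.233, 0.526, 0.231] pointing down, gripper open.
Joint ranges: [-2.99, 2.99], [-0.89, 2.07], [0.3, 2.58], [-1.14, 4.28], [0, 2.63], [-3.12, 3.12]. Speed limits (rad/s): [2.57, 2.57, 3.01, 3.14, 3.14, 3.14].

## Interface

Orientations are given as a unit quaternion [w, x, y, z].
In Python, from bench import monitor, imaging, order, spotter, ctrl gives the robot as it stands.
- The arm moves only by the shell command python3 -m pendant 'ROWS'. ROWS is JSON, a list that holds one entry, the list of rows, each a list of 5 numbers: the shift along the world's x, y, z in mm, then the turn about the world's z in degrees, then the finger opening in mm, from 0 to 85.4. A call has 1 to 8 rows; each row shifts and turns the commanded pose from where the row before left it; what a row does not reach is not made up. A row lasts 1/8 s, in which the tool goes at most 62.5 mm and 10.7 degrees, less where a joint would pass 70% of its speed; a pose out of reach is approached as far as the arm can. A call with a gripper value outside its range is refused whole. The fingers move at their own pace and stop on an object; the grip force is fixed at half the most. Time passes only in rows, so rows that do not move let the fingers close. It gives the time, the measured TCP pose, the force and the opening at its end, in the units of the state.
- monitor.get_obs(): the state, without advancing time (a new reading comes with each control period).
- imaging.camera(name): name is "scene" or "top" or "wrist"; returns a dict with "img" (420x560x3 uint8, red, green, blue), "vfov" (degrees; the focal length in pixels is half the picture's height over the tangent of half this angle, whatever the lens; pixels are square), "cx", "cy" (the principal point, pixels), "origin" and "orientation" of the camera in the world. Camera axes: x right, y down, z forward; pixel columns grow to the right and rows downward; lengths in m; the calibration is good to about 2 mm. A picture is of the moment at which its call begins. There is no depth.
- order.hand_in(): hands the job in, once; it reports no verdict.
Trained networks look in the newest picture that a camera, given by its name, has taken for a name from the list of things; names that differ only in an ending like _2 or _b are one class to them, and where a whole thing is asked for, a point or a joint stands for the part that bears it (a point fixed in the world has none). Each returns a list of dicts, best first, with "confidence" (0 to 1); they miss things now and then, are a little off and sometimes report something else, mostly with a low value. They report only what shows in the picture. A call takes as long as a camera call. They do not tell look-alikes from the thing itself.
- spotter.recognise(camera, thing): "at" ([x, y, z] in m, in the coordinates of the camera as it stood for that picture, good to about 4 mm: the middle of the surface that is visible of it).
- spotter.tip_of(camera, thing): "at" ([x, y, z] in m, in the coordinates of the camera as it stood for that picture, good to about 4 mm: a listed point, or the origin of a listed thing).
The state is a dict: "time_s": time; "q": joint angles; "dq": joint speeds; "joint_efforts": joint torques, N m; "eef_pos": TCP position; "eef_rot": TCP orientation; "wrist_force": force on the tool from outside, world axes, zero at the start; "torque": the same for the moment, N m; "opening": opening from 0.0 (shut) to 1.0 (fully open).
Only numpy, scipy, OpenCV 4.12 (cv2) and the standard library are available. Lean on these libraries where they do the work, as an engineer would, in place of code of your own. Each camera call takes 0.05 s, during which the arm holds its last target. There are 200 camera calls.

## Working session

There is one attempt and no reset: what is moved stays moved. The work goes in short steps, Python scripts to look and compute and a shell command to move; the robot and the scene stay as the last step left them, time stands still between calls to the robot, and variables do not carry over. Pictures are saved under pics/ and viewed, about 8 in all and at most 12, crops included, and the job is handed in when it is done.

```bash
mkdir -p pics; cat > h.py <<'E'
import numpy as np, cv2, json
from scipy.spatial.transform import Rotation as R
from bench import monitor, imaging, order, spotter, ctrl
def rot(q): return R.from_quat([q[1],q[2],q[3],q[0]]).as_matrix()
def cam(n,save=None):
    c=imaging.camera(n); c['R']=rot(c['orientation']); c['o']=np.array(c['origin'])
    c['f']=c['img'].shape[0]/2/np.tan(np.radians(c['vfov'])/2)
    if save: cv2.imwrite('pics/'+save,c['img'][:,:,::-1])
    return c
def W(c,p): return c['R']@np.array(p)+c['o']
def px(c,w):
    p=c['R'].T@(np.array(w)-c['o']); return np.array([c['cx']+c['f']*p[0]/p[2],c['cy']+c['f']*p[1]/p[2]])
def ray(c,u,v,z):
    d=c['R']@np.array([(u-c['cx'])/c['f'],(v-c['cy'])/c['f'],1]); return c['o']+d*(z-c['o'][2])/d[2]
E
python3 - <<'E'
from h import *
np.set_printoptions(precision=3,suppress=True)
o=monitor.get_obs(); print(o['time_s'],o['eef_pos'],o['eef_rot'],o['opening'],ctrl.tcp_to_grasp)
cs={}
for n in('top','scene'):
    c=cam(n,n+'0.png'); print(n,c['o'],c['f'],c['cx'],c['cy'],c['R'][:,2])
    for t in 'rack tall_carton bail_bar bail_pivot scale flat_carton printer'.split():
        for d in spotter.tip_of(n,t)[:3]:
            w=W(c,d['at']); print(t,round(d['confidence'],2),w,px(c,w).round())
a=cv2.imread('pics/top0.png');b=cv2.imread('pics/scene0.png')
E
```

```text
0.0 [0.232 0.525 0.23 ] [-0.     0.207  0.978 -0.001] 0.9990999485333056 0.0187
top [0.382 0.011 1.149] 481.93848324211166 279.0840151369773 211.06420486720089 [ 0.191 -0.016 -0.981]
rack 0.59 [ 0.571 -0.022  0.001] [285. 225.]
tall_carton 0.74 [ 0.572 -0.045  0.012] [295. 224.]
tall_carton 0.71 [ 0.519 -0.2    0.001] [360. 245.]
bail_bar 0.91 [ 0.473 -0.034  0.147] [294. 260.]
bail_pivot 0.95 [ 0.64  -0.01   0.129] [280. 184.]
bail_pivot 0.26 [ 0.77  -0.    -0.004] [275. 147.]
scale 0.75 [0.499 0.338 0.002] [134. 258.]
flat_carton 0.58 [0.435 0.311 0.052] [139. 284.]
flat_carton 0.49 [ 0.582 -0.088  0.008] [313. 220.]
printer 0.64 [ 0.45  -0.355  0.005] [427. 272.]
scene [ 1.18  -0.36   0.545] 380.8998210994095 276.95520996253134 217.27917367739101 [-0.724  0.434 -0.536]
rack 0.63 [ 0.57  -0.022 -0.002] [266. 255.]
tall_carton 0.89 [ 0.516 -0.205  0.004] [181. 265.]
bail_bar 0.56 [ 0.473 -0.033  0.148] [242. 181.]
scale 0.79 [ 0.493  0.336 -0.001] [363. 204.]
flat_carton 0.63 [0.438 0.31  0.052] [345. 181.]
printer 0.97 [ 0.453 -0.355 -0.002] [104. 272.]
```

View pics/top0.png

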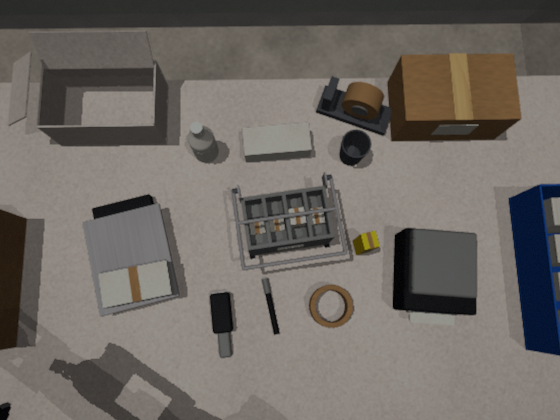

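View pics/scene0.png

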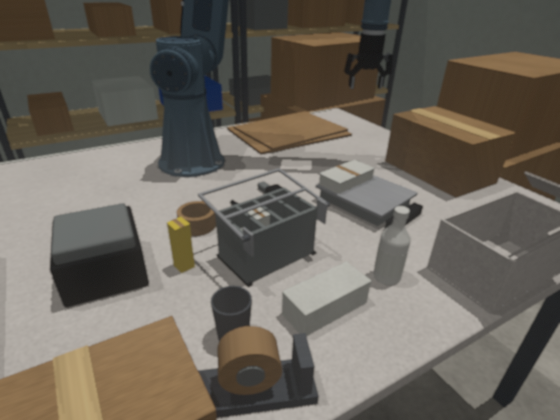

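Top view: the rack is at about (289,220), with the bail over it and its front bar at about (295,260). The scale is on the left at (133,258), with the flat carton at (135,284). The printer is on the right at (435,270), and the yellow look-alike stands outside the rack at (367,243). Next I'll enlarge the rack to pick out the tall carton's well.

```bash
python3 - <<'E'
from h import *
a=cv2.imread('pics/top0.png')[175:275,225:360]
b=cv2.imread('pics/scene0.png')[170:280,190:335]
f=lambda i:cv2.convertScaleAbs(cv2.resize(i,(560,420),interpolation=cv2.INTER_CUBIC),alpha=1.4)
cv2.imwrite('pics/crop1.png',cv2.resize(cv2.hconcat([cv2.resize(f(a),(400,300)),cv2.resize(f(b),(400,300))]),(800,300)))
cv2.imwrite('pics/crop2.png',cv2.convertScaleAbs(cv2.resize(a,(800,592),interpolation=cv2.INTER_CUBIC),alpha=1.4))
E
```

```text
(no output)
```

View pics/crop2.png

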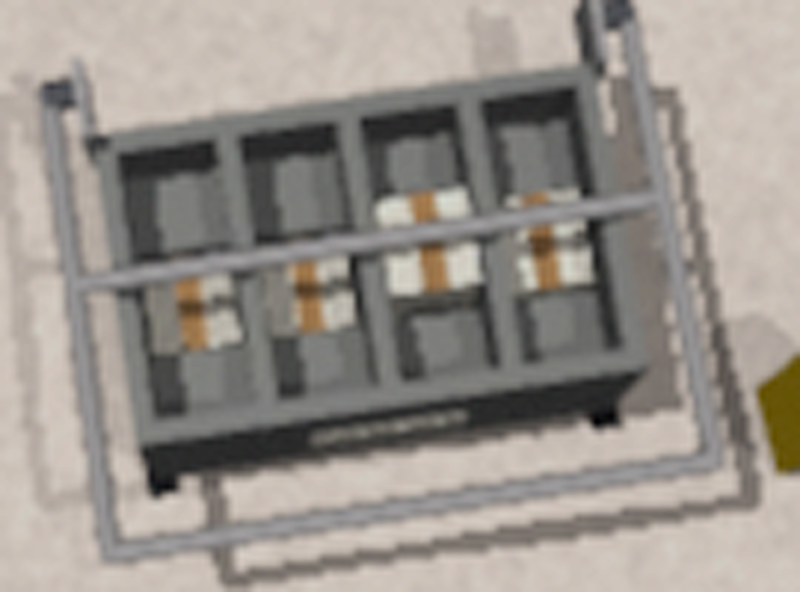

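There are four candidates in the wells, in full-image pixels at about (258,227), (278,225), (298,216) and (317,216), plus a yellow look-alike outside the rack at (367,243). The carton at (298,216) is the only one that appears largest, unshaded and level with the rim, so it is the tall carton, in the second well from the right (rack y = -22.5). Next I'll fit the rack pose and bail angle from the corner pixels.

```bash
python3 - <<'E'
from h import *
from scipy.optimize import least_squares
np.set_printoptions(precision=4,suppress=True)
c=cam('top'); s=800/135
P=lambda u,v:(225+(u+.5)/s-.5,175+(v+.5)/s-.5)
rim=[(.058,.094,93,142),(.058,-.094,585,70),(-.058,-.094,648,365),(-.058,.094,142,440)]
bar=[(.107,105,552),(-.107,715,465)]; bar2=[(.107,72,285),(-.107,658,200)]
def pose(p,v): 
    cs,sn=np.cos(p[2]),np.sin(p[2]); return [p[0]+cs*v[0]-sn*v[1],p[1]+sn*v[0]+cs*v[1],v[2]]
def res(p):
    r=[]
    for x,y,u,v in rim: r+=list(px(c,pose(p,(x,y,.123)))-P(u,v))
    for l,L in((.17,bar),(.072,bar2)):
        for y,u,v in L: r+=list(px(c,pose(p,(.072-l*np.cos(p[3]),y,.133+l*np.sin(p[3]))))-P(u,v))
    return np.array(r)
q=least_squares(res,[.571,-.022,.14,.1]); p=q.x
print(p,np.degrees(p[2]),q.fun.round(1))
for k in('bar',.0,),: pass
print('bar',pose(p,(.072-.17*np.cos(p[3]),0,.133+.17*np.sin(p[3]))),'pivot',pose(p,(.072,0,.133)),'tall top',pose(p,(0,-.0225,.123)))
E
```

```text
[ 0.5681 -0.0211  0.1315  0.1137] 7.535372321497263 [-0.5 -0.9  1.4 -1.2 -0.1  0.9 -1.4  1.3  0.4  0.4 -0.3 -0.5  0.   0.2
  0.5 -0.2]
bar [np.float64(0.4720012248717239), np.float64(-0.03382432361672563), np.float64(0.15229097445102005)] pivot [np.float64(0.6394445223417641), np.float64(-0.011674821656416232), 0.133] tall top [np.float64(0.5710169184434025), np.float64(-0.04342246762787268), 0.123]
```

```bash
python3 -m pendant '[[[20,-45,0,-5,50],[20,-45,0,-5,50],[20,-45,0,-5,50],[20,-45,0,-5,50],[20,-45,0,-5,50],[20,-45,0,-5,50],[20,-45,0,-5,50],[20,-45,0,-5,50]]]'; python3 -m pendant '[[[20,-50,0,-5,50],[20,-50,0,-5,50],[20,-50,0,-5,50],[10,-40,0,-4,50],[0,0,0,0,50]]]'
python3 - <<'E'
from h import *
np.set_printoptions(precision=4,suppress=True)
o=monitor.get_obs(); M=rot(o['eef_rot']); print(o['eef_pos'],np.degrees(np.arctan2(M[1,1],M[0,1])),o['opening'],o['time_s'])
c=cam('wrist','w1.png'); print(c['o'],c['R'][:,2])
for t in 'bail_bar','bail_pivot','rack','tall_carton':
  for d in spotter.tip_of('wrist',t)[:2]: w=W(c,d['at']); print(t,round(d['confidence'],2),w,px(c,w).round())
E
```

```text
time_s: 1.85
eef_pos: [0.3933, 0.1643, 0.2316]
eef_rot: [0.0, 0.53, 0.848, 0.0]
wrist_force: [1.1, 0.7, -0.2]
opening: 0.584
time_s: 2.48
eef_pos: [0.4633, -0.0267, 0.2314]
eef_rot: [0.0, 0.664, 0.748, -0.0]
wrist_force: [0.6, 0.5, -0.1]
opening: 0.581
[ 0.4633 -0.0267  0.2314] 6.862640701696008 0.5808968326131753 2.475
[0.4539 0.0477 0.3726] [ 0.0347 -0.2909 -0.9561]
bail_bar 0.57 [ 0.4755 -0.0377  0.1481] [284. 235.]
bail_bar 0.51 [ 0.3721  0.1307 -0.004 ] [195.   5.]
rack 0.56 [ 0.5689 -0.0178 -0.0003] [364. 179.]
tall_carton 0.62 [ 0.5203 -0.2017  0.0008] [297. 317.]
```

View pics/w1.png

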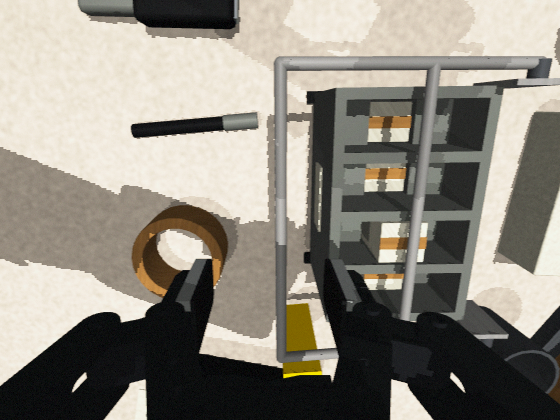

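The wrist view shows the bail bar running vertically at column ~281 between the fingers, with the tall carton third from the top at (400,240). I'll go down and grip the bar.

```bash
python3 -m pendant '[[[9,-7,-30,0.7,40],[0,0,-40,0,40],[0,0,-30,0,40],[0,0,0,0,0],[0,0,0,0,0],[0,0,0,0,0],[0,0,0,0,0]]]'
```

```text
time_s: 3.6
eef_pos: [0.4726, -0.0307, 0.1324]
eef_rot: [0.001, 0.657, 0.754, 0.001]
wrist_force: [1.5, 5.3, 0.2]
opening: 0.068
```

```bash
python3 -m pendant '[[[2,0,15,0,0],[4,1,16,0,0],[6,1,16,0,0],[7,1,16,0,0],[0,0,0,0,0]]]'
python3 - <<'E'
from h import *
for n in('scene','top'):
  c=cam(n,n+'2.png'); 
  for d in spotter.tip_of(n,'bail_bar')[:2]: print(n,round(d['confidence'],2),W(c,d['at']).round(3))
E
```

```text
time_s: 4.22
eef_pos: [0.4912, -0.0282, 0.1961]
eef_rot: [0.0, 0.657, 0.754, -0.0]
wrist_force: [-5.4, 2.5, 1.5]
opening: 0.067
scene 0.74 [0.762 0.172 0.002]
scene 0.62 [ 0.493 -0.028  0.212]
```

```bash
python3 -m pendant '[[[19,2.5,28,0,0],[24,3,23.5,0,0],[28.5,4,18,0,0],[31,4,12,0,0],[33,4.5,6,0,0],[0,0,0,0,0]]]'
```

```text
time_s: 5.18
eef_pos: [0.6298, -0.0098, 0.2855]
eef_rot: [0.003, 0.657, 0.754, 0.002]
wrist_force: [-1.4, 2.9, 11.6]
opening: 0.069
```

```bash
python3 -m pendant '[[[13,1.5,0,0,0],[12,1.5,0,0,0],[17,2,-2,0,0],[10,1,-2,0,0],[7,1,-2,0,0],[0,0,0,0,0]]]'
```

```text
time_s: 5.92
eef_pos: [0.6873, -0.0021, 0.278]
eef_rot: [0.002, 0.657, 0.754, 0.002]
wrist_force: [1.0, 5.0, 4.9]
opening: 0.064
```

```bash
python3 -m pendant '[[[0,0,0,0,40],[0,0,0,0,40],[0,0,0,0,40],[0,0,40,0,40],[0,0,40,0,55],[-38,-14,0,0,55],[-40,-14,0,0,55],[-38,-13,0,0,55]]]'
python3 -m pendant '[[[0,0,-30,0,55],[0,0,-40,0,55],[0,0,-20,0,55],[0,0,0,0,55],[0,0,0,0,55]]]'
python3 - <<'E'
from h import *
np.set_printoptions(precision=4,suppress=True)
o=monitor.get_obs(); M=rot(o['eef_rot']); print(o['eef_pos'],np.degrees(np.arctan2(M[1,1],M[0,1])),o['opening'],o['time_s'])
c=cam('wrist','w2.png'); print(c['o'],c['R'][:,2])
for t in 'rack','tall_carton':
  for d in spotter.recognise('wrist',t)[:2]: w=W(c,d['at']); print(t,round(d['confidence'],2),w,px(c,w).round())
c=cam('top')
for d in spotter.tip_of('top','bail_bar')[:2]: print(round(d['confidence'],2),W(c,d['at']).round(3))
cv2.imwrite('pics/top3.png',c['img'][:,:,::-1])
E
```

```text
time_s: 6.92
eef_pos: [0.568, -0.0448, 0.3557]
eef_rot: [0.0, 0.657, 0.754, -0.0]
wrist_force: [0.0, -1.0, -0.1]
opening: 0.643
time_s: 7.55
eef_pos: [0.5698, -0.0445, 0.267]
eef_rot: [0.001, 0.657, 0.754, 0.0]
wrist_force: [-0.6, 1.0, 1.2]
opening: 0.645
[ 0.5698 -0.0445  0.267 ] 7.8107909070094825 0.6445506882331679 7.55
[0.559  0.0298 0.4082] [ 0.0408 -0.2903 -0.9561]
rack 0.76 [ 0.5907 -0.0026  0.1219] [300. 150.]
tall_carton 0.88 [ 0.5696 -0.0449  0.1205] [268. 195.]
tall_carton 0.73 [ 0.5299 -0.188   0.0886] [213. 311.]
```

View pics/w2.png

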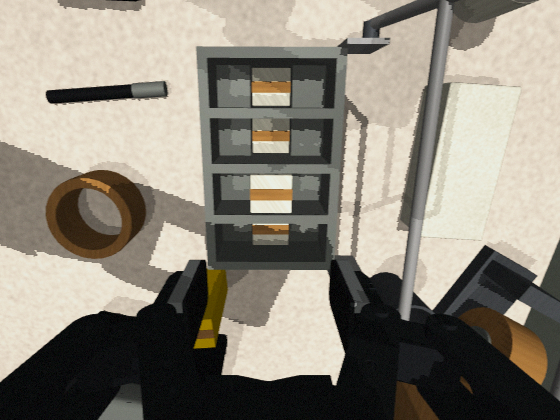

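The wrist view shows the bail leaning back (bar near x≈430) and the tall carton at (271,194), larger and brighter than its sunken neighbours. Next I'll refine its top centre from the edges.

```bash
python3 - <<'E'
from h import *
np.set_printoptions(precision=4,suppress=True)
c=cam('wrist'); o=monitor.get_obs()
g=c['img'].astype(int).min(2)  # white top
r=g[150:235,225:320]; 
col=c['img'][165:222,240:302].mean(2)
for v in (178,182,206,210): print(v,c['img'][v,238:304:2].mean(1).astype(int))
for u in (256,286): print(u,c['img'][160:226:2,u].mean(1).astype(int))
m=(c['img'].astype(int).sum(2)>450).astype(np.uint8); m[:165]=0;m[222:]=0;m[:,:235]=0;m[:,:0]=0;m[:,308:]=0
p=np.argwhere(m)[:,::-1].astype(np.float32); rr=cv2.minAreaRect(p); print(rr)
b=cv2.boxPoints(rr); q=np.array([ray(c,u,v,.123) for u,v in b]); print(b,q,q.mean(0), [np.linalg.norm(q[i]-q[i-1]) for i in range(4)])
for i in (0,1): d=q[i+1]-q[i]; print(np.degrees(np.arctan2(d[1],d[0])))
ec=[ray(c,u,v,.123) for u,v in((197,47),(345,46),(208,269),(334,269))]; print('rack corners',np.array(ec),np.mean(ec,0))
print(o['eef_pos'])
E
```

```text
178 [133 133 129 131 129 130 177 223 226 222 227 231 226 229 233 233 232 231
 230 229 228 227 228 228 232 232 230 172 104 105 104 118 126]
182 [133 131 130 129 127 130 163 230 226 222 226 225 232 227 227 231 233 230
 232 229 230 228 228 229 227 230 235 171 104 107 108 103 128]
206 [ 47  51  49  47  49  47 151 229 230 229 227 225 226 227 225 225 231 221
 227 224 228 230 225 228 234 233 230  50  47  48  45  49  48]
210 [ 51  47  48  48  49  46 115 229 226 227 231 227 225 226 226 227 222 229
 228 223 225 224 231 227 226 231 232  46  44  46  51  48  51]
256 [ 48  47 110 127 131 134 131  79 222 222 227 222 222 229 229 122 118 117
 125 132 149 228 229 229 229 227 228  49 128 129 125 125 228]
286 [ 49  48  78 116 130 129 131 101 230 232 229 227 227 228 228 126 126 123
 128 133 161 231 233 234 230 226 227  48 123 125 126 124 230]
((271.0, 193.5), (37.0, 42.0), 90.0)
[[250. 175.]
 [292. 175.]
 [292. 212.]
 [250. 212.]] [[ 0.5519 -0.0285  0.123 ]
 [ 0.5869 -0.0237  0.123 ]
 [ 0.5921 -0.056   0.123 ]
 [ 0.5558 -0.0609  0.123 ]] [ 0.5717 -0.0423  0.123 ] [np.float64(0.03269725611050564), np.float64(0.035405486732076455), np.float64(0.03270480586610773), np.float64(0.03657867402297589)]
7.81364305129789
-81.00120732688266
rack corners [[ 0.5001  0.0639  0.123 ]
 [ 0.6112  0.0799  0.123 ]
 [ 0.5243 -0.1206  0.123 ]
 [ 0.6388 -0.1049  0.123 ]] [ 0.5686 -0.0204  0.123 ]
[ 0.5696 -0.0443  0.2666]
```

```bash
python3 -m pendant '[[[2,1.5,-40,0,55],[0,0,-50,0,55],[0,0,-38,0,55],[0,0,0,0,55],[0,0,0,0,55]]]'; python3 -m pendant '[[[0,0,-20,0,55],[0,0,-20,0,55],[0,0,-19,0,55],[0,0,0,0,55]]]'
```

```text
time_s: 8.48
eef_pos: [0.5725, -0.043, 0.1396]
eef_rot: [0.001, 0.657, 0.754, 0.001]
wrist_force: [0.5, -0.0, 0.9]
opening: 0.642
time_s: 8.98
eef_pos: [0.5709, -0.0426, 0.0784]
eef_rot: [-0.001, 0.657, 0.754, -0.0]
wrist_force: [-0.1, -0.5, -0.4]
opening: 0.643
```

```bash
python3 -m pendant '[[[0,0,0,0,0],[0,0,0,0,0],[0,0,0,0,0],[0,0,0,0,0],[0,0,0,0,0]]]'; python3 -m pendant '[[[0,0,8,0,0],[0,0,10,0,0],[0,0,12,0,0],[0,0,0,0,0]]]'
```

```text
time_s: 9.6
eef_pos: [0.5723, -0.043, 0.0801]
eef_rot: [0.001, 0.657, 0.754, 0.001]
wrist_force: [-0.3, 0.3, 6.6]
opening: 0.418
time_s: 10.1
eef_pos: [0.5721, -0.0429, 0.1103]
eef_rot: [0.001, 0.657, 0.754, 0.0]
wrist_force: [0.8, -0.7, -1.4]
opening: 0.414
```

```bash
python3 -m pendant '[[[0,0,20,0,0],[0,0,25,0,0],[0,0,30,0,0],[0,0,30,0,0],[0,0,25,0,0],[0,0,0,0,0]]]'
python3 - <<'E'
from h import *
a=cv2.imread('pics/top0.png')[185:325,70:200]
b=cv2.imread('pics/top3.png')[175:275,225:360]
cv2.imwrite('pics/crop3.png',cv2.convertScaleAbs(cv2.resize(a,(557,600),interpolation=cv2.INTER_CUBIC),alpha=1.3))
cam('wrist','w3.png')
E
```

```text
time_s: 10.85
eef_pos: [0.5724, -0.043, 0.2408]
eef_rot: [0.002, 0.657, 0.754, 0.001]
wrist_force: [-0.2, -0.5, -1.7]
opening: 0.413
```

View pics/crop3.png

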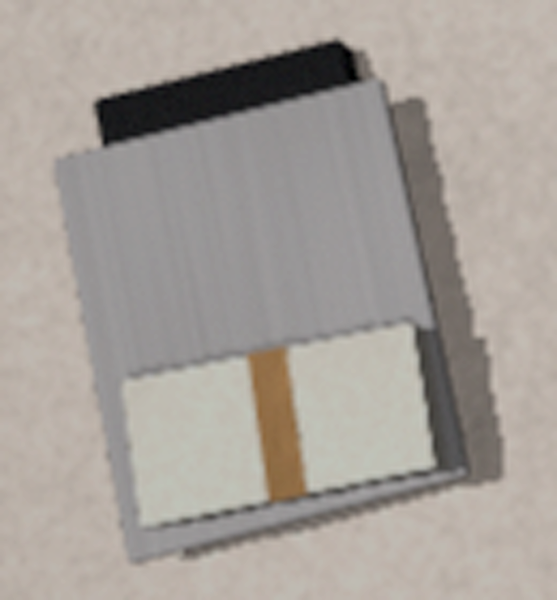

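View pics/w3.png

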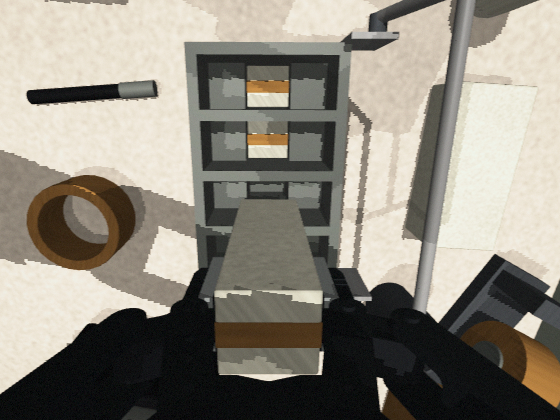

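The carton is held upright above its now empty well, and the bail is still back. In the crop, the plate's corners are (57,157), (382,82), (468,470) and (132,562), and the flat carton's rear top edge runs from (125,378) to (412,322). Next I'll compute the placing target.

```bash
python3 - <<'E'
from h import *
np.set_printoptions(precision=4,suppress=True)
c=cam('top'); s=557/130
P=lambda u,v:(70+(u+.5)/s-.5,185+(v+.5)/s-.5)
k=np.array([ray(c,*P(u,v),.05) for u,v in((57,157),(382,82),(468,470),(132,562))])
f=np.array([ray(c,*P(u,v),.085) for u,v in((125,378),(412,322),(437,470),(142,527))])
ctr=k.mean(0); e=(k[0]+k[1]-k[2]-k[3]); e/=np.linalg.norm(e)
n=np.array([-e[1],e[0],0])
print(ctr,np.degrees(np.arctan2(e[1],e[0])),(k-ctr)@e,(k-ctr)@n)
print('flat',(f-ctr)@e,(f-ctr)@n, f.mean(0))
t=ctr+.048*e; o=monitor.get_obs(); print('target',t,(t-o['eef_pos'])*1000)
E
```

```text
[0.4938 0.3337 0.05  ] 13.504894549326705 [ 0.1102  0.1069 -0.1076 -0.1096] [ 0.0885 -0.0885 -0.089   0.089 ]
flat [-0.0207 -0.0295 -0.106  -0.0962] [ 0.0635 -0.0837 -0.0802  0.069 ] [0.4342 0.3113 0.085 ]
target [0.5404 0.3449 0.05  ] [ -30.3217  387.4377 -187.7152]
```

```bash
python3 -m pendant '[[[0,20,0,0,0],[-3,35,0,0,0],[-4,45,0,1,0],[-4,45,0,1,0],[-4,45,0,1,0],[-4,45,0,1,0],[-4,45,0,1,0],[-4,45,0,1,0]]]'; python3 -m pendant '[[[-3,35,0,0,0],[0,20,0,0,0],[0,8,0,0,0],[0,0,-30,0,0],[0,0,-40,0,0],[0,0,-25,0,0],[0,0,-10,0,0],[0,0,0,0,0]]]'
```

```text
time_s: 11.95
eef_pos: [0.5426, 0.2847, 0.2372]
eef_rot: [-0.001, 0.616, 0.787, -0.001]
wrist_force: [-0.2, -0.7, -1.6]
opening: 0.414
time_s: 12.95
eef_pos: [0.5414, 0.3446, 0.1335]
eef_rot: [-0.0, 0.617, 0.787, -0.0]
wrist_force: [-0.4, 0.5, -1.6]
opening: 0.413
```

```bash
python3 -m pendant '[[[0,0,-4,0,0],[0,0,-3,0,0],[0,0,0,0,0]]]'; python3 -m pendant '[[[0,0,-1.5,0,0],[0,0,0,0,0]]]';  python3 -m pendant '[[[0,0,-1.5,0,0],[0,0,0,0,0]]]'
```

```text
time_s: 13.32
eef_pos: [0.5413, 0.3454, 0.1271]
eef_rot: [0.0, 0.617, 0.787, 0.0]
wrist_force: [-0.3, 0.5, -0.9]
opening: 0.414
time_s: 13.58
eef_pos: [0.5412, 0.3453, 0.1253]
eef_rot: [-0.0, 0.617, 0.787, -0.0]
wrist_force: [-0.4, -0.1, -1.7]
opening: 0.412
time_s: 13.82
eef_pos: [0.5412, 0.3452, 0.1236]
eef_rot: [-0.0, 0.617, 0.787, -0.0]
wrist_force: [0.2, -1.2, -1.6]
opening: 0.417
```

```bash
python3 - <<'E'
from h import *
c=cam('scene')
a=c['img'][60:260,260:460,::-1]
cv2.imwrite('pics/s4.png',cv2.convertScaleAbs(cv2.resize(a,(600,600),interpolation=cv2.INTER_CUBIC),alpha=1.3))
E
```

```text
(no output)
```

View pics/s4.png

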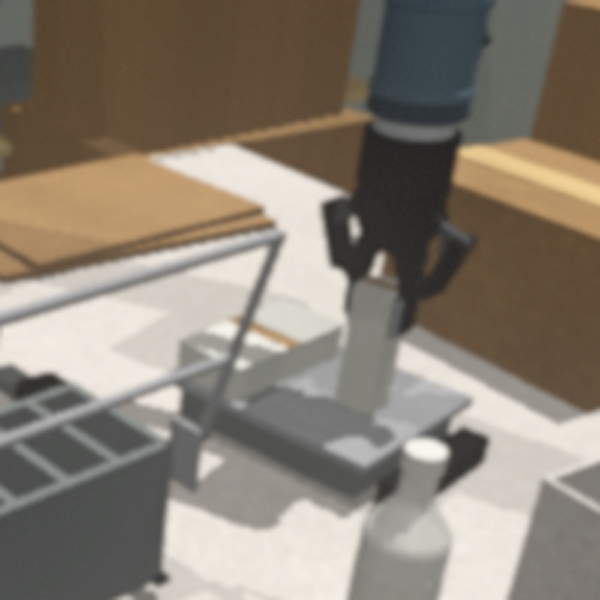

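The carton, upright at crop (368,350), is just above or on the free far half of the plate and clear of the flat carton. I'll ease it down until there is contact.

```bash
for i in 1; do python3 -m pendant '[[[0,0,-1,0,0],[0,0,0,0,0]]]'; done;  python3 -m pendant '[[[0,0,-1,0,0],[0,0,0,0,0]]]'
```

```text
time_s: 14.12
eef_pos: [0.5412, 0.3453, 0.1227]
eef_rot: [-0.0, 0.617, 0.787, -0.0]
wrist_force: [-0.4, 0.5, -0.8]
opening: 0.418
time_s: 14.38
eef_pos: [0.5414, 0.3454, 0.1221]
eef_rot: [0.0, 0.617, 0.787, 0.0]
wrist_force: [-0.1, -0.0, 0.8]
opening: 0.414
```

```bash
python3 -m pendant '[[[0,0,-0.6,0,0],[0,0,0,0,0],[0,0,0,0,0]]]'
```

```text
time_s: 14.75
eef_pos: [0.5415, 0.3454, 0.1221]
eef_rot: [0.0, 0.617, 0.787, 0.0]
wrist_force: [-1.6, -0.5, 5.5]
opening: 0.413
```

Contact: the force rose to +5.5 N and z stopped. I'll release and rise straight up.

```bash
python3 -m pendant '[[[0,0,0,0,40],[0,0,0,0,46],[0,0,0,0,56],[0,0,0,0,56],[0,0,0,0,56]]]'; python3 -m pendant '[[[0,0,8,0,56],[0,0,20,0,56],[0,0,40,0,56],[0,0,50,0,56],[0,0,50,0,56],[-40,0,20,0,56],[-50,0,0,0,56],[0,0,0,0,56]]]'
python3 - <<'E'
from h import *
np.set_printoptions(precision=3,suppress=True)
for n in('scene','top'):
  c=cam(n,n+'5.png')
  for t in 'tall_carton','flat_carton','bail_bar','bail_pivot':
    for d in spotter.tip_of(n,t)[:3]: w=W(c,d['at']); print(n,t,round(d['confidence'],2),w,px(c,w).round())
  i=cv2.imread('pics/'+n+'5.png')
a=cv2.imread('pics/scene5.png')[100:310,165:445]; b=cv2.imread('pics/top5.png')[130:340,70:350]
cv2.imwrite('pics/fin.png',cv2.convertScaleAbs(cv2.hconcat([cv2.resize(a,(400,300),interpolation=3),cv2.resize(b,(400,300),interpolation=3)]),alpha=1.3))
E
```

```text
time_s: 15.38
eef_pos: [0.5413, 0.3453, 0.1211]
eef_rot: [-0.0, 0.617, 0.787, -0.0]
wrist_force: [-0.2, -0.7, 0.4]
opening: 0.653
time_s: 16.38
eef_pos: [0.4487, 0.3458, 0.3115]
eef_rot: [0.0, 0.616, 0.788, 0.001]
wrist_force: [1.6, -0.4, 0.2]
opening: 0.655
scene tall_carton 0.83 [ 0.517 -0.202  0.004] [183. 265.]
scene tall_carton 0.79 [0.538 0.346 0.055] [379. 192.]
scene tall_carton 0.45 [ 0.687 -0.004  0.296] [309. 151.]
scene flat_carton 0.71 [0.437 0.311 0.052] [346. 181.]
scene bail_bar 0.75 [ 0.689 -0.003  0.296] [311. 151.]
scene bail_pivot 0.76 [ 0.638 -0.01   0.134] [288. 218.]
scene bail_pivot 0.47 [ 0.685 -0.005  0.296] [308. 150.]
top tall_carton 0.86 [ 0.515 -0.199  0.003] [360. 247.]
top tall_carton 0.66 [0.54  0.339 0.05 ] [129. 238.]
top bail_bar 0.95 [ 0.687 -0.004  0.296] [278. 138.]
top bail_pivot 0.95 [ 0.639 -0.013  0.128] [282. 185.]
top bail_pivot 0.58 [0.495 0.338 0.002] [135. 260.]
```

View pics/fin.png

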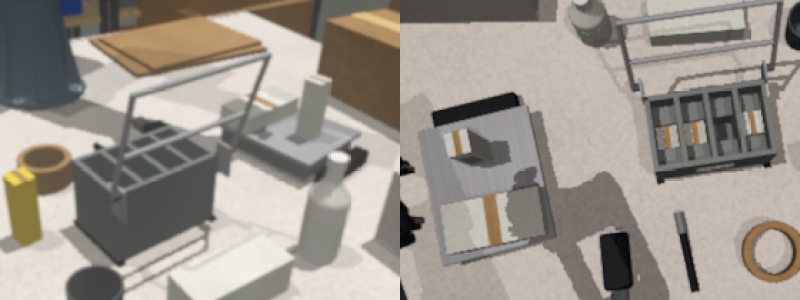

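The carton stands upright on the plate's free half, its well is empty, the bail leans back, and the robot is clear. I'm handing in.

```bash
python3 -c "
from h import *
print(order.hand_in())"
```

```text
the job is handed in; nothing more can be done
None
```

The job is done and handed in at about 16.5 s on the robot's clock.

- **Bail:** I gripped its front bar and swung it along its arc to about 1.86 rad, leaning back. In the last pictures both cameras put the bar at (0.688, -0.004, 0.296), which agrees with that angle.
- **Tall carton:** I lifted it straight up out of the second well from the right. I lowered it onto the far half of the scale's plate until contact (about 5 N), let go and backed off.

**Last checks:** The two cameras put the carton's base at about (0.54, 0.34, 0.05), and it stands upright in the pictures. The flat carton measured where it was at the start (scene camera only; the top camera did not report it). The other three cartons, the yellow look-alike and the bystanders that show in the last pictures look unmoved, judged by eye. The highest wrist force I read was about 12 N, at the end of a move.

**Disagreements:** The networks also reported the yellow look-alike and, with low confidence, the bail bar as the tall carton. I ruled these out from the pictures. The two cameras' estimates of the placed carton differ by about 7 mm in y.

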